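# Lock a drive roller in its stand with two snap rings

### The job

First lay the loose rubber roller in the two V saddles of the blue stand, centred between them. Then fit one snap ring into each of the roller's two brass-coloured end grooves: squeeze the ring's orange eyes together to spread it wide open, lower it over the shaft and let it contract into the groove. Leave the roller resting in both saddles with both rings closed in their grooves, and do not push the things lying around the work.

Things in the scene. Friction and masses are not known exactly. Their poses are not given: they have to be found in the camera images.
- roller: loose roller, 160 mm long, 0.35 kg: steel shaft of 36 mm diameter with a black rubber drum (48 mm diameter, 50 mm long) at mid-length. Origin at the middle of its axis; its y axis is the shaft axis (x and z turn as it rolls). It starts lying on the bench on its drum (origin 24 mm up) and rolls if pushed sideways; both ends are alike
- groove_1 (a point): centre of one brass-coloured groove, on the roller's axis, 63 mm from the middle towards +y of the roller. Groove bottom 28 mm diameter and 12 mm wide, with flanks sloping out to the 36 mm shaft over 4 mm on either side
- groove_2 (a point): centre of the other, equal groove, 63 mm from the middle towards -y of the roller
- stand: fixed blue stand, base plate 70 x 200 x 10 mm, origin under its centre, y along the roller's seat. Two aluminium V saddles (90 degree V open to the top, each 9 mm thick along y, centred 48 mm either side of the middle, tops 59 mm above the bench, 56 mm across) carry the bare shaft between drum and grooves
- stand_axis (a point): point midway between the saddles where the roller's origin lies when seated, 60 mm above the bench; a seated groove centre is 63 mm along y of the stand from here
- ring_rack: fixed wooden rack, 84 x 96 mm, with two upright slots (walls to 38 mm above the bench, slot floor 8 mm above the bench) 25 mm to either side of its origin along its y; a snap ring stands in each slot, its plane along the rack's x. Origin under its centre
- ring_a: loose one spring-steel snap ring, 80 g, 78 mm tall, 10 mm wide along its y (bore axis), standing in a rack slot; either ring may go in either groove. Origin: bore centre, 25 mm above the bench at the start, on the roller's axis when seated. x runs across the ring, z up to the eyes. Two curved jaws round the 28 mm bore, open at the bottom, hang from a spring pivot 20.5 mm above the origin
- ring_b: loose other spring-steel snap ring, 80 g, 78 mm tall, 10 mm wide along its y (bore axis), standing in a rack slot; either ring may go in either groove. Origin: bore centre, 25 mm above the bench at the start, on the roller's axis when seated. x runs across the ring, z up to the eyes. Two curved jaws round the 28 mm bore, open at the bottom, hang from a spring pivot 20.5 mm above the origin
- ring_a_eyes (a point): midpoint between the two orange eyes of ring_a at rest, 53 mm above its origin; an eye is a flat plate 18 x 16 x 6 mm, leaning out, centred 23 mm to either side along the ring's x (60 mm over both). Squeezed to the stop along x they stand parallel, 18 mm over both, centred 60 mm above the ring's origin, and the mouth below is 41 mm wide (jaws 55 mm over all)
- ring_b_eyes (a point): midpoint between the two orange eyes of ring_b at rest, 53 mm above its origin; an eye is a flat plate 18 x 16 x 6 mm, leaning out, centred 23 mm to either side along the ring's x (60 mm over both). Squeezed to the stop along x they stand parallel, 18 mm over both, centred 60 mm above the ring's origin, and the mouth below is 41 mm wide (jaws 55 mm over all)
- ring_a_front (a joint): opening of ring_a, swing of each jaw in rad: 0 closed, about 0.02 in a groove, 0.48 fully spread (stop). A spring closes it: about 7 N on each eye holds it open, firmer grips only press on the stop. While squeezed in the rack its feet spread and its origin sinks 7 mm, so the eyes stay about 78 mm above the bench
- ring_b_front (a joint): opening of ring_b, swing of each jaw in rad: 0 closed, about 0.02 in a groove, 0.48 fully spread (stop). A spring closes it: about 7 N on each eye holds it open, firmer grips only press on the stop. While squeezed in the rack its feet spread and its origin sinks 7 mm, so the eyes stay about 78 mm above the bench
- gantry_post (a point): foot of a fixed upright aluminium lamp post (20 x 32 mm, 0.7 m tall) on the bench to the right of the stand; keep arm and gripper clear of it. Its 20 mm high, 40 mm wide foot rail runs 0.2 m towards the robot from here
- tub_cutters: bystander: white tub with cutters, 72 x 73 x 121 mm, loose, origin under its centre
- copper_tongs: bystander: copper tongs, 33 x 219 x 13 mm, loose, origin under the centre
- remote: bystander: white remote control, 51 x 97 x 12 mm, loose, origin under the centre
- bench_block: bystander: steel block, 68 x 68 x 19 mm, loose, origin under its centre
Not all that is in view belongs to the job. What is shaped like the ring_b but turquoise is not meant.

How it is judged:
On the way, in this order (a step that is already met when the one before it is completed fails the run):
1. the roller lies in both saddles, centred within 8 mm, let go (distance between roller and stand_axis below 0.008 m and angle between the y axis of roller and the y axis of stand, either way round below 0.06 rad and contact force between the fingers and roller below 0.1 N), for 0.2 s.
2. a ring is held spread open over one groove (distance between roller and stand_axis below 0.008 m and angle between the y axis of roller and the y axis of stand, either way round below 0.06 rad and ((distance between ring_a and groove_1 below 0.015 m and value of joint ring_a_front above 0.35 rad) or (distance between ring_a and groove_2 below 0.015 m and value of joint ring_a_front above 0.35 rad) or (distance between ring_b and groove_1 below 0.015 m and value of joint ring_b_front above 0.35 rad) or (distance between ring_b and groove_2 below 0.015 m and value of joint ring_b_front above 0.35 rad))), for 0.1 s.
3. that ring has contracted into the groove (distance between roller and stand_axis below 0.008 m and angle between the y axis of roller and the y axis of stand, either way round below 0.06 rad and ((distance between ring_a and groove_1 below 0.005 m and angle between the y axis of ring_a and the y axis of roller, either way round below 0.15 rad and value of joint ring_a_front below 0.1 rad) or (distance between ring_a and groove_2 below 0.005 m and angle between the y axis of ring_a and the y axis of roller, either way round below 0.15 rad and value of joint ring_a_front below 0.1 rad) or (distance between ring_b and groove_1 below 0.005 m and angle between the y axis of ring_b and the y axis of roller, either way round below 0.15 rad and value of joint ring_b_front below 0.1 rad) or (distance between ring_b and groove_2 below 0.005 m and angle between the y axis of ring_b and the y axis of roller, either way round below 0.15 rad and value of joint ring_b_front below 0.1 rad))), for 0.2 s.
4. the other ring is held spread open over the other groove, the first still in place (distance between roller and stand_axis below 0.008 m and angle between the y axis of roller and the y axis of stand, either way round below 0.06 rad and (((distance between ring_a and groove_1 below 0.015 m and value of joint ring_a_front above 0.35 rad) and (distance between ring_b and groove_2 below 0.005 m and angle between the y axis of ring_b and the y axis of roller, either way round below 0.15 rad and value of joint ring_b_front below 0.1 rad)) or ((distance between ring_a and groove_2 below 0.015 m and value of joint ring_a_front above 0.35 rad) and (distance between ring_b and groove_1 below 0.005 m and angle between the y axis of ring_b and the y axis of roller, either way round below 0.15 rad and value of joint ring_b_front below 0.1 rad)) or ((distance between ring_b and groove_1 below 0.015 m and value of joint ring_b_front above 0.35 rad) and (distance between ring_a and groove_2 below 0.005 m and angle between the y axis of ring_a and the y axis of roller, either way round below 0.15 rad and value of joint ring_a_front below 0.1 rad)) or ((distance between ring_b and groove_2 below 0.015 m and value of joint ring_b_front above 0.35 rad) and (distance between ring_a and groove_1 below 0.005 m and angle between the y axis of ring_a and the y axis of roller, either way round below 0.15 rad and value of joint ring_a_front below 0.1 rad)))), for 0.1 s.
At the end, for the whole second after the job is handed in: the roller rests in both saddles (middle within 8 mm of the stand's seat point, axis within 0.06 rad), one ring sits in each groove (bore centre within 5 mm of the groove centre, bore axis within 0.15 rad of the shaft's) and both have contracted (jaw swing below 0.1 rad); all at rest (distance between roller and stand_axis below 0.008 m and angle between the y axis of roller and the y axis of stand, either way round below 0.06 rad and (((distance between ring_a and groove_1 below 0.005 m and angle between the y axis of ring_a and the y axis of roller, either way round below 0.15 rad and value of joint ring_a_front below 0.1 rad) and (distance between ring_b and groove_2 below 0.005 m and angle between the y axis of ring_b and the y axis of roller, either way round below 0.15 rad and value of joint ring_b_front below 0.1 rad)) or ((distance between ring_a and groove_2 below 0.005 m and angle between the y axis of ring_a and the y axis of roller, either way round below 0.15 rad and value of joint ring_a_front below 0.1 rad) and (distance between ring_b and groove_1 below 0.005 m and angle between the y axis of ring_b and the y axis of roller, either way round below 0.15 rad and value of joint ring_b_front below 0.1 rad))) and linear speed of each of roller, ring_a, ring_b below 0.02 m/s); the robot touches nothing.
It fails at once if tub_cutters pushed more than 30 mm (distance of tub_cutters from where it was at the start of the episode above 0.03 m).
It fails at once if copper_tongs pushed more than 30 mm (distance of copper_tongs from where it was at the start of the episode above 0.03 m).
It fails at once if remote pushed more than 30 mm (distance of remote from where it was at the start of the episode above 0.03 m).
It fails at once if bench_block pushed more than 30 mm (distance of bench_block from where it was at the start of the episode above 0.03 m).
It also fails if it takes over 70 s, if anything falls off the work surface, if the arm or the gripper's body presses on something with over 40 N, if the wrist force passes 120 N, or if a joint passes its speed limit or range.

### The arm

A 7-joint arm with a two-finger parallel gripper is mounted at the origin on a cart in front of the work surface, level with it; the furniture and walls round the work are solid. World frame = base frame: x ahead of the robot, y to its left, z up, the work surface at z = 0. Lengths are in m, angles in rad, forces in N, time in s.
With the tool pointing down it reaches from about 0.4 to 0.85 m from the base axis. Payload 4.5 kg.
Tool frame: the origin (TCP) lies at the very end of the fingers, on their centre line; the grasp point (between the pads) lies 19 mm behind it; z points along the fingers, y is the line along which they close (so a half turn about z gives the same grasp; the last joint's range is limited). The gripper opens to 88 mm and grips with 3 to 60 N. Pads are 18 mm wide; open, the fingers measure 123 mm over their backs; the gripper's body (75 mm by 187 mm) begins 45 mm behind the grasp point.
Start: joints at [1.189, 0.689, -0.195, 1.565, 0.157, 0.902, -0.215], TCP at [0.252, -0.572, 0.239] pointing down, gripper open.
Joint ranges: [-3.01, 3.01], [-0.46, 2.08], [-1.47, 1.51], [0.13, 2.56], [-1, 4.14], [0.04, 2.09], [-2.66, 2.66]. Speed limits (rad/s): [2.57, 2.57, 3.14, 3.14, 3.14, 3.14, 3.14].

### API

Orientations are given as a unit quaternion [x, y, z, w].
In Python, from plant import r gives the robot as it stands. The module is installed in compiled form; this text tells all that it offers.
- The arm moves only by the tool step_arm, never from a script. Its argument "increments" is a list of rows, each a list of 2 entries, a list of its own where there are three numbers: the shift along the world's x, y, z in cm, then the turn, a rotation vector about the world's x, y, z in degrees. A call has exactly 10 rows; each row shifts and turns the commanded pose from where the row before left it; what a row does not reach is not made up. A row lasts 1/10 s, in which the tool goes at most 50 mm and 8.59 degrees, less where a joint would pass 70% of its speed; a pose out of reach is approached as far as the arm can. A call is refused whole if a number of a shift passes 5 or a number of a turn 8.59, either way. A call with a gripper value outside its range is refused whole. "fingers" is the opening, from 0 (shut) to 1 (fully open), set as the call begins (left out, the last holds). The fingers move at their own pace and stop on an object; "grip_force" is the grip in N (left out, the last holds). Time passes only in rows, so rows that do not move let the fingers close, or fill a call up. It gives the time, the measured TCP pose, the force, the opening and the grip force at its end, in the units of the state.
- r.get_state(): the state, without advancing time (a new reading comes with each control period).
- r.snapshot(name): name is "side" or "top"; returns (picture, depth): 384x512x3 uint8, red, green, blue; 384x512 float32, m along the optical axis (not along the pixel's ray), 0 where there is no reading.
- r.calibration(name): a dict with "fov_y" (degrees; the focal length in pixels is half the picture's height over the tangent of half this angle, whatever the lens; pixels are square), "cx", "cy" (the principal point, pixels), "R" (3x3) and "t" (3): a world point X has camera coordinates R X + t. Camera axes: x right, y down, z forward; pixel columns grow to the right and rows downward; lengths in m; the calibration is good to about 2 mm. A picture is of the moment at which its call begins. calibration takes no time and is no camera call.
- r.finish_job(): hands the job in; it is judged then, once.
The state is a dict: "clock": time; "q": joint angles; "qd": joint speeds; "joint_torque": joint torques, N m; "tool_pos": TCP position; "eef_rot": TCP orientation; "contact_force": force on the tool from outside, world axes, zero at the start; "moment": the same for the moment, N m; "opening": opening from 0.0 (shut) to 1.0 (fully open); "finger_force": force on a finger pad.
Only numpy, scipy, OpenCV 4.12 (cv2) and the standard library are available. Lean on these libraries where they do the work, as an engineer would, in place of code of your own. Each camera call takes 0.05 s, during which the arm holds its last target. There are 200 camera calls.

## Working session

There is one attempt and no reset: what is moved stays moved. The work goes in short steps, Python scripts to look and compute and a tool call to move; the robot and the scene stay as the last step left them, time stands still between calls to the robot, and variables do not carry over. Pictures are saved under pics/ and viewed, at most 13 in all, crops included, and the job is handed in when it is done.

Besides the shell and the picture viewer there is one more tool, called in YAML: its name, and indented under it one key for each argument. step_arm: Moves the arm, as the interface text tells. Its arguments: {"type":"object","properties":{"increments":{"type":"array","items":{"type":"array"}},"fingers":{"type":"number"},"grip_force":{"type":"number"}},"required":["increments"]}

```bash
mkdir -p pics; cat > h.py <<'E'
from plant import r
import numpy as np, cv2
def snap(n,tag):
    p,d=r.snapshot(n); np.savez(f'{tag}.npz',p=p,d=d); cv2.imwrite(f'pics/{tag}.png',p[:,:,::-1]); return p,d
def cal(n):
    c=r.calibration(n); f=192/np.tan(np.radians(c['fov_y'])/2); return f,c['cx'],c['cy'],np.array(c['R']),np.array(c['t'])
def pt(n,d,u,v):
    f,cx,cy,R,t=cal(n); z=d[int(round(v)),int(round(u))]
    return R.T@(np.array([(u-cx)/f*z,(v-cy)/f*z,z])-t)
def cloud(n,d):
    f,cx,cy,R,t=cal(n); v,u=np.mgrid[:384,:512]
    return (np.stack([(u-cx)/f*d,(v-cy)/f*d,d],-1)-t)@R
E
python3 - <<'E'
from h import *
a,_=snap('top','t0'); b,_=snap('side','s0')
print(r.get_state()); print(r.calibration('top'),r.calibration('side'))
cv2.imwrite('pics/t0.png',cv2.resize(a[:,:,::-1],(800,600)));cv2.imwrite('pics/s0.png',cv2.resize(b[:,:,::-1],(800,600)))
E
```

```text
{'clock': 0.1, 'q': array([ 1.18880415,  0.68987576, -0.19449971,  1.56623371,  0.15726017,
        0.90250629, -0.2150713 ]), 'qd': array([ 0.00072684, -0.00212318, -0.00070754, -0.00316233, -0.00064027,
        0.00059745,  0.00062521]), 'joint_torque': array([-2.84212263e-03, -5.28493595e+01, -1.27152286e+00, -1.53837579e+01,
       -5.26129582e-02,  1.97774454e-03,  5.01028876e-05]), 'tool_pos': array([ 0.25217573, -0.57124687,  0.23800659]), 'eef_rot': array([ 9.78460418e-01,  2.06432893e-01, -2.20075534e-04, -7.89028267e-04]), 'contact_force': array([-0.28735411, -0.13865725, -0.23447305]), 'moment': array([-0.03122618, -0.01978302, -0.02260048]), 'finger_force': 0.0, 'opening': 0.997692207486551}
{'fov_y': 44.3376573708285, 'cx': 253.23744719619154, 'cy': 190.68692839752023, 'R': array([[ 0.02038182, -0.99958776, -0.02022122],
       [-0.99387833, -0.0180605 , -0.10899397],
       [ 0.10858384,  0.02231893, -0.99383672]]), 't': array([0.17130391, 0.60812882, 1.45776569])} {'fov_y': 57.03312107591524, 'cx': 263.2126717216951, 'cy': 188.62581949097387, 'R': array([[-0.88118556, -0.47258277,  0.01332425],
       [-0.26470413,  0.46982801, -0.84213619],
       [ 0.39171895, -0.74560524, -0.53910027]]), 't': array([0.60018511, 0.14042758, 0.78990541])}
```

View pics/t0.png

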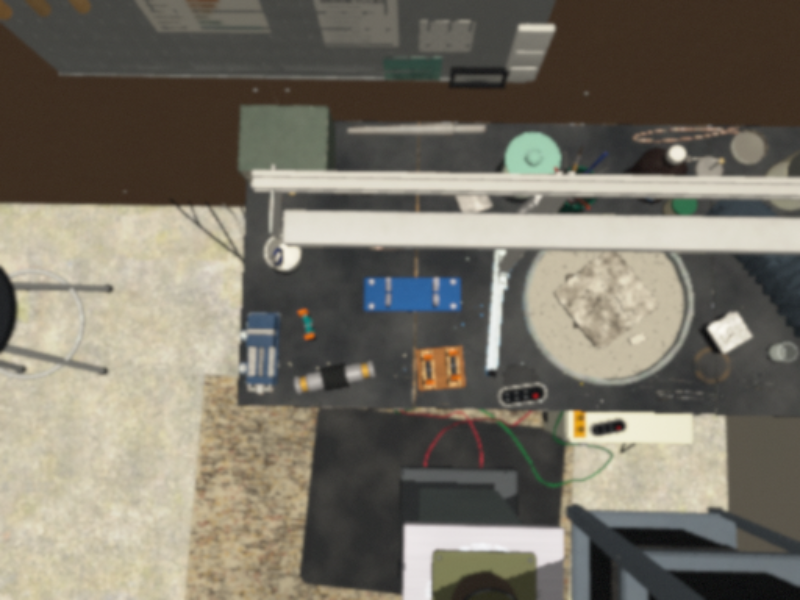

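View pics/s0.png

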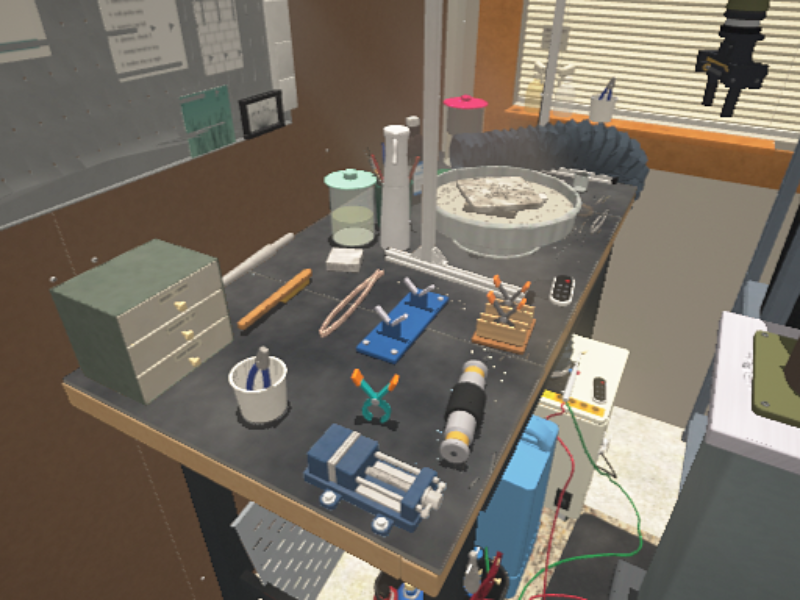

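The top view (800 px scale) shows the roller at (335,377), the blue stand at (412,294), the rack with two orange-eyed rings at (440,368) and the post rail at x≈495. Possible confusions:
- **Rings:** the turquoise ring-like thing lies at top (305,323), side (375,395). The real rings stand in the rack at side (505,300).
- **Roller:** the blue vise with rods is at top (262,350). The real roller is at side (465,410), with a black drum and brass grooves.

Next is a close crop plus depth.

```bash
python3 - <<'E'
from h import *
p=np.load('t0.npz'); im=p['p'][:,:,::-1]; q=np.load('s0.npz')
a=cv2.resize(im[165:260,180:320],(800,543),interpolation=cv2.INTER_CUBIC); cv2.imwrite('pics/c1.png',a)
a=cv2.resize(q['p'][165:305,220:370,::-1],(640,597),interpolation=cv2.INTER_CUBIC); cv2.imwrite('pics/c2.png',a)
C=cloud('top',p['d']); S=cloud('side',q['d'])
np.set_printoptions(precision=4,suppress=True)
for n,X,I in(('top',C,p['p']),('side',S,q['p'])):
    hsv=cv2.cvtColor(I,cv2.COLOR_RGB2HSV)
    blue=(hsv[...,0]>100)&(hsv[...,0]<125)&(hsv[...,1]>150)&(X[...,2]<.03)&(X[...,2]>-.01)&(X[...,1]<.2)&(X[...,1]>-.2)
    P=X[blue]; print(n,'blue',len(P),np.median(P,0),[cv2.minAreaRect((P[:,:2]*1000).astype(np.float32))])
    # roller region
    for nm,lo,hi in (('roller',(.30,.07,.012),(.5,.32,.08)),('rack',(.32,-.17,.02),(.52,.03,.12))):
        m=np.all((X>lo)&(X<hi),-1); P=X[m]
        print(n,nm,len(P),P.mean(0),P.min(0),P.max(0),cv2.minAreaRect((P[:,:2]*1000).astype(np.float32)))
    org=(hsv[...,0]<14)&(hsv[...,1]>180)&(hsv[...,2]>150)&np.all((X>(.3,-.2,.04))&(X<(.55,.05,.12)),-1)
    nn,l,st,ce=cv2.connectedComponentsWithStats(org.astype(np.uint8))
    for i in range(1,nn): print(' eye',ce[i],st[i,4],X[l==i].mean(0))
E
```

```text
top blue 743 [0.6164 0.1357 0.0121] [((617.1656494140625, 126.36903381347656), (65.93218994140625, 148.11488342285156), 0.9996280670166016)]
top roller 675 [0.4554 0.2057 0.0391] [0.4023 0.0705 0.012 ] [0.499  0.3199 0.0792] ((444.2158203125, 192.53610229492188), (88.006103515625, 254.96080017089844), 9.805302619934082)
top rack 476 [ 0.4911 -0.1144  0.0769] [ 0.401  -0.1699  0.0202] [ 0.5199 -0.0042  0.1145] ((460.49578857421875, -87.12525939941406), (118.8429946899414, 165.80029296875), 0.12501774728298187)
side blue 496 [0.5983 0.1347 0.0111] [((611.2809448242188, 126.86238098144531), (68.15164184570312, 145.49868774414062), 1.5318901538848877)]
side roller 1310 [0.4511 0.1784 0.0386] [0.4113 0.0701 0.0121] [0.4995 0.3199 0.0799] ((451.279052734375, 195.21763610839844), (75.86164855957031, 253.760498046875), 5.03255558013916)
side rack 580 [ 0.483  -0.1086  0.076 ] [ 0.4443 -0.1698  0.0201] [ 0.5196 -0.0014  0.1079] ((482.6126708984375, -85.93368530273438), (168.472900390625, 74.74070739746094), 89.35223388671875)
```

View pics/c1.png

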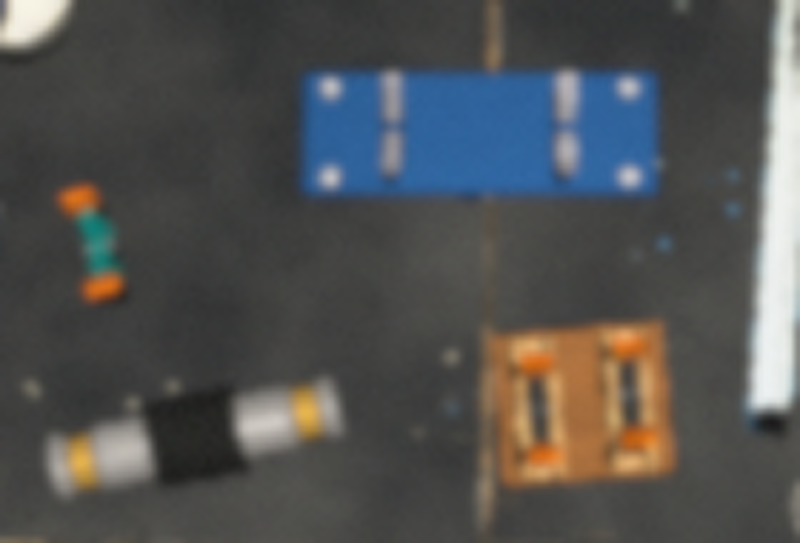

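View pics/c2.png

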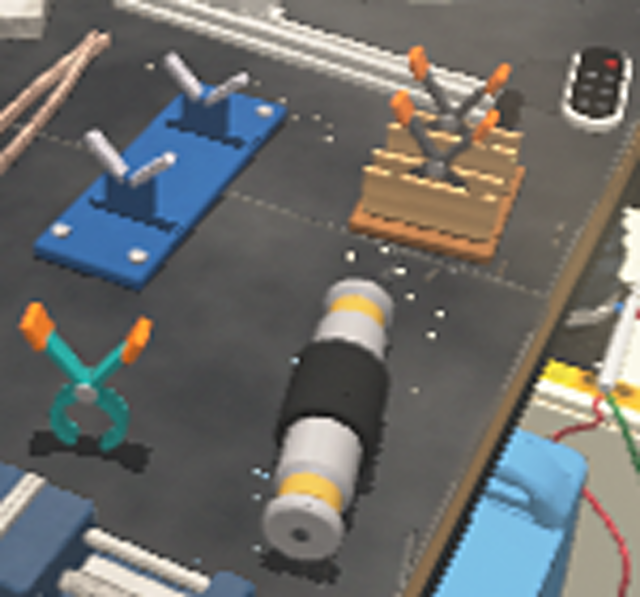

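The crops show the target items clearly:
- **Roller:** grooves at c1 (82,461) and (307,411).
- **Rack:** dark rings with orange eyes at (535,355)/(543,458) and (625,343)/(637,440).
- **Stand:** corners at (302,72) and (658,193).
- **Decoy:** the turquoise ring at (95,245).

The choice is confirmed.

```bash
cat >> h.py <<'E'
def ray(n,u,v,z):
    f,cx,cy,R,t=cal(n); d=R.T@np.array([(u-cx)/f,(v-cy)/f,1]); o=-R.T@t
    return o+d*(z-o[2])/d[2]
def tri(a,b):
    A=[];B=[]
    for n,(u,v) in (('top',a),('side',b)):
        f,cx,cy,R,t=cal(n); d=R.T@np.array([(u-cx)/f,(v-cy)/f,1]); d/=np.linalg.norm(d); M=np.eye(3)-np.outer(d,d); A.append(M);B.append(M@(-R.T@t))
    return np.linalg.solve(sum(A),sum(B))
E
python3 - <<'E'
from h import *
np.set_printoptions(precision=4,suppress=True)
T=lambda x,y:(180+(x+.5)/5.714-.5,165+(y+.5)/5.716-.5); S=lambda x,y:(220+(x+.5)/4.267-.5,165+(y+.5)/4.267-.5)
print('stand',[ray('top',*T(*p),.01)[:2] for p in((302,72),(658,72),(302,195),(658,193))])
print('stand side',[ray('side',*S(*p),.01)[:2] for p in((36,247),(140,287),(289,105))])
print('roller top',[ray('top',*T(*p),.024)[:2] for p in((82,461),(307,411),(197,435),(56,467),(335,405))])
print('rack',[ray('top',*T(*p),.008)[:2] for p in((490,335),(662,322),(505,487),(675,470))])
for a,b in(((535,353),(401,105)),((543,459),(487,125)),((625,342),(417,62)),((637,441),(498,77))): print('eye',ray('top',*T(*a),.078)[:2],ray('side',*S(*b),.078)[:2],tri(T(*a),S(*b)))
for nm,tag in(('top','t0'),('side','s0')):
    q=np.load(tag+'.npz');X=cloud(nm,q['d']);hsv=cv2.cvtColor(q['p'],cv2.COLOR_RGB2HSV)
    m=(hsv[...,0]<15)&(hsv[...,1]>170)&(hsv[...,2]>150)
    nn,l,st,ce=cv2.connectedComponentsWithStats(m.astype(np.uint8))
    for i in range(1,nn):
        if st[i,4]>5 and X[l==i].mean(0)[2]>.0: print(nm,ce[i],st[i,4],X[l==i].mean(0))
    # roller shaft points
    m=np.all((X>(.36,.1,.02))&(X<(.48,.32,.06)),-1)&(X[...,2]>.03)
    P=X[m]; print(nm,len(P),cv2.minAreaRect((P[:,:2]*1000).astype(np.float32)),P[:,2].max())
    g=(hsv[...,0]>=15)&(hsv[...,0]<30)&(hsv[...,1]>130)&m
    nn,l,st,ce=cv2.connectedComponentsWithStats(g.astype(np.uint8))
    for i in range(1,nn):
        if st[i,4]>5: print(nm,'groove',ce[i],st[i,4],X[l==i].mean(0))
E
```

```text
stand [array([0.6501, 0.2517]), array([0.6537, 0.0506]), array([0.5803, 0.25  ]), array([0.5851, 0.0498])]
stand side [array([0.6412, 0.2531]), array([0.5728, 0.2551]), array([0.5794, 0.049 ])]
roller top [array([0.4292, 0.3671]), array([0.4592, 0.2432]), array([0.4447, 0.3038]), array([0.4256, 0.3814]), array([0.4628, 0.2278])]
rack [array([0.5038, 0.1427]), array([0.5129, 0.0467]), array([0.4195, 0.1329]), array([0.4308, 0.0386])]
eye [0.4918 0.1189] [0.4825 0.1159] [0.4871 0.1175 0.0782]
eye [0.4357 0.1138] [0.4334 0.1117] [0.4344 0.1134 0.0789]
eye [0.4986 0.071 ] [0.4916 0.067 ] [0.4948 0.07   0.0792]
eye [0.4463 0.064 ] [0.4443 0.0597] [0.4448 0.0638 0.0803]
top [193.2353 199.2941] 17 [0.5705 0.367  0.0728]
top [197.4    214.9333] 15 [0.5226 0.3531 0.0685]
top [290.15 225.5 ] 20 [0.4954 0.0673 0.0776]
top [273.75 228.25] 20 [0.4859 0.1173 0.0818]
top [291.3636 241.3182] 22 [0.4473 0.0661 0.1329]
top [274.6471 244.0588] 17 [0.4382 0.1138 0.0794]
top 454 ((449.8473205566406, 211.4017333984375), (54.77826690673828, 217.84732055664062), 2.180259943008423) 0.058476239515523776
top groove [233.25   236.8333] 24 [0.4579 0.2425 0.0393]
side [372.5     74.3333] 6 [ 0.5765 -0.8236  0.1259]
side [432.8953  83.7644] 191 [ 0.3253 -0.7888  0.1304]
side [476.1333  89.6889] 45 [ 0.1662 -0.8064  0.1262]
side [490.9091  94.2727] 11 [ 0.1148 -0.7752  0.1248]
side [317.3 178.9] 10 [0.4894 0.0743 0.0832]
side [336.6667 182.1111] 9 [0.4419 0.0667 0.0841]
side [314.    189.875] 16 [0.4788 0.1237 0.0817]
side [334.2222 193.1111] 9 [0.4312 0.1172 0.0842]
side [228.5    241.4737] 38 [0.5632 0.3672 0.0705]
side [251.1154 245.1538] 26 [0.5205 0.3517 0.0674]
side 741 ((446.32513427734375, 212.10940551757812), (60.39473342895508, 217.22657775878906), 2.3243744373321533) 0.05901137441909746
side groove [303.4    236.3667] 30 [0.4526 0.2427 0.037 ]
```

```bash
python3 - <<'E'
from h import *
np.set_printoptions(precision=3,suppress=True)
t=np.load('t0.npz');X=cloud('top',t['d'])
for u,v in((300,115),(300,147),(180,115),(185,147),(450,147),(316,175),(316,230)): print((u,v),X[v,u])
# subpixel stand: binary mask moments -> centroid on plane z=.01, in both views
for nm,tag in(('top','t0'),('side','s0')):
    q=np.load(tag+'.npz');h=cv2.cvtColor(q['p'],cv2.COLOR_RGB2HSV);X=cloud(nm,q['d'])
    m=(h[...,0]>98)&(h[...,0]<125)&(h[...,1]>140)&np.all((X>(.55,.02,-.01))&(X<(.68,.28,.03)),-1)
    v,u=np.nonzero(m); P=np.array([ray(nm,a,b,.01)[:2] for a,b in zip(u,v)])
    print(nm,cv2.minAreaRect((P*1000).astype(np.float32)),X[m][:,2].mean())
    m=(h[...,2]<60)&np.all((X>(.40,.25,.02))&(X<(.5,.36,.06)),-1); print(' drum',X[m].mean(0),X[m].min(0),X[m].max(0))
E
```

```text
(300, 115) [0.662 0.09  0.724]
(300, 147) [0.612 0.087 0.695]
(180, 115) [0.66  0.298 0.722]
(185, 147) [0.609 0.291 0.695]
(450, 147) [ 0.616 -0.176  0.697]
(316, 175) [ 0.659 -0.016  0.03 ]
(316, 230) [ 0.485 -0.018  0.017]
top ((616.7817993164062, 150.8125), (64.94570922851562, 196.89637756347656), 1.0094081163406372) 0.012268018044256514
 drum [0.444 0.304 0.045] [0.419 0.277 0.029] [0.472 0.331 0.057]
side ((610.8546752929688, 155.8885498046875), (71.68824768066406, 204.42356872558594), 1.7099316120147705) 0.011218991240234899
 drum [0.434 0.311 0.04 ] [0.41  0.281 0.02 ] [0.463 0.335 0.049]
```

step_arm:
  increments:
    - [[1.5,5,0],[0,0,8]]
    - [[1.5,5,0],[0,0,8]]
    - [[1.5,5,0],[0,0,8]]
    - [[1.5,5,0],[0,0,8]]
    - [[1.5,5,0],[0,0,8]]
    - [[1.5,5,0],[0,0,8]]
    - [[1,5,0],[0,0,8]]
    - [[1,5,0],[0,0,8]]
    - [[1,5,0],[0,0,8]]
    - [[1,5,0],[0,0,8]]
  fingers: 1

```text
clock: 1.1
tool_pos: [0.3778, -0.0865, 0.2388]
eef_rot: [0.615, 0.789, -0.0, 0.0]
contact_force: [1.9, -0.5, 0.8]
opening: 1.001
finger_force: 0.0
```

step_arm:
  increments:
    - [[0.8,4.9,0],[0,0,0]]
    - [[0.8,4.9,0],[0,0,0]]
    - [[0.8,4.9,0],[0,0,0]]
    - [[0.8,4.9,0],[0,0,0]]
    - [[0.8,4.9,0],[0,0,0]]
    - [[0.8,4.9,-1.5],[0,0,0]]
    - [[0.8,4.9,-3],[0,0,0]]
    - [[0.8,4.0,-4],[0,0,0]]
    - [[0,0,-4],[0,0,0]]
    - [[0,0,0],[0,0,0]]

```text
clock: 2.1
tool_pos: [0.4365, 0.2799, 0.1192]
eef_rot: [0.616, 0.788, -0.005, -0.001]
contact_force: [0.3, -0.9, 0.0]
opening: 0.999
finger_force: 0.0
```

```bash
python3 - <<'E'
from h import *
a,d=snap('top','t1'); b,e=snap('side','s1'); print(r.get_state()['tool_pos'])
A=cv2.resize(a[190:270,170:270,::-1],(500,400),interpolation=cv2.INTER_CUBIC);B=cv2.resize(b[170:310,230:370,::-1],(400,400),interpolation=cv2.INTER_CUBIC)
cv2.imwrite('pics/g1.png',np.hstack([A[:,:400],B]))
E
```

```text
[0.43903461 0.28014153 0.12336964]
```

View pics/g1.png

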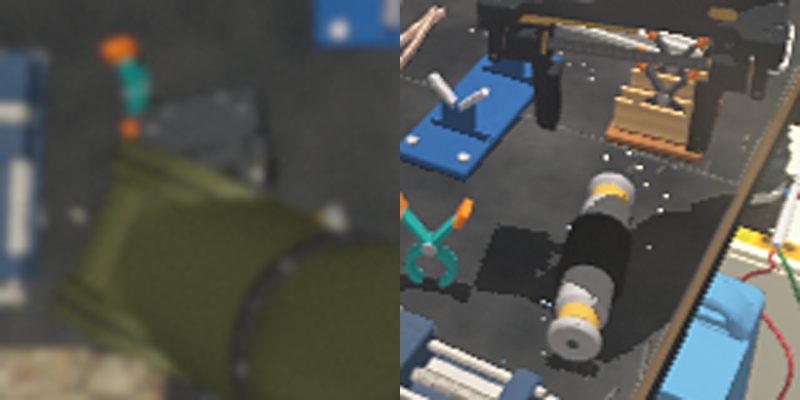

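The view shows the gripper above the roller, with the turquoise ring's eye near the gripper body. I'll grip a little towards -x/-y so the body stays clear of it.

step_arm:
  increments:
    - [[-0.4,0.7,-1],[0,0,0]]
    - [[-0.4,0.6,-1.5],[0,0,0]]
    - [[0,0,-1.5],[0,0,0]]
    - [[0,0,-1.5],[0,0,0]]
    - [[0,0,-1.5],[0,0,0]]
    - [[0,0,-1.5],[0,0,0]]
    - [[0,0,-1],[0,0,0]]
    - [[0,0,-0.6],[0,0,0]]
    - [[0,0,0],[0,0,0]]
    - [[0,0,0],[0,0,0]]

```text
clock: 3.2
tool_pos: [0.4318, 0.2944, 0.023]
eef_rot: [0.617, 0.787, 0.001, 0.0]
contact_force: [0.8, 0.1, -0.8]
opening: 1.001
finger_force: 0.0
```

step_arm:
  increments:
    - [[0,0,-0.4],[0,0,0]]
    - [[0,0,-0.4],[0,0,0]]
    - [[0,0,-0.3],[0,0,0]]
    - [[0,0,0],[0,0,0]]
    - [[0,0,0],[0,0,0]]
    - [[0,0,0],[0,0,0]]
    - [[0,0,0],[0,0,0]]
    - [[0,0,0],[0,0,0]]
    - [[0,0,0],[0,0,0]]
    - [[0,0,0],[0,0,0]]
  fingers: 0.62
  grip_force: 20

```text
clock: 4.2
tool_pos: [0.4315, 0.2942, 0.0114]
eef_rot: [0.617, 0.787, 0.0, 0.0]
contact_force: [0.6, -0.0, 0.4]
opening: 0.616
finger_force: 0.0
```

step_arm:
  increments:
    - [[0,0,0],[0,0,0]]
    - [[0,0,0],[0,0,0]]
    - [[0,0,0],[0,0,0]]
    - [[0,0,0],[0,0,0]]
    - [[0,0,0],[0,0,0]]
    - [[0,0,0],[0,0,0]]
    - [[0,0,0.5],[0,0,0]]
    - [[0,0,1],[0,0,0]]
    - [[0,0,2],[0,0,0]]
    - [[0,0,2],[0,0,0]]
  fingers: 0
  grip_force: 40

```text
clock: 5.2
tool_pos: [0.4314, 0.294, 0.0673]
eef_rot: [0.617, 0.787, -0.0, 0.0]
contact_force: [-0.1, 0.6, -3.0]
opening: 0.53
finger_force: 40.0
```

step_arm:
  increments:
    - [[0,-0.5,3.5],[0,0,-1.4]]
    - [[2,-1.6,3],[0,0,-1.4]]
    - [[2,-1.6,0],[0,0,-1.4]]
    - [[2,-1.6,0],[0,0,-1.4]]
    - [[2,-1.6,0],[0,0,-1.4]]
    - [[2,-1.6,0],[0,0,-1.4]]
    - [[2,-1.6,0],[0,0,-1.4]]
    - [[2,-1.6,0],[0,0,-1.4]]
    - [[2,-1.6,0],[0,0,-1.4]]
    - [[2,-1.6,0],[0,0,0]]

```text
clock: 6.2
tool_pos: [0.6119, 0.1439, 0.1319]
eef_rot: [0.7, 0.714, -0.0, -0.0]
contact_force: [0.7, 0.1, -3.8]
opening: 0.531
finger_force: 40.0
```

```bash
python3 - <<'E'
from h import *
a,d=snap('top','t2'); b,e=snap('side','s2'); print(r.get_state()['tool_pos'],r.get_state()['eef_rot'])
A=cv2.resize(a[130:230,200:300,::-1],(400,400),interpolation=cv2.INTER_CUBIC);B=cv2.resize(b[130:270,200:340,::-1],(560,560),interpolation=cv2.INTER_CUBIC)
cv2.imwrite('pics/g2.png',B)
X=cloud('side',e);h=cv2.cvtColor(b,cv2.COLOR_RGB2HSV)
g=(h[...,0]>=15)&(h[...,0]<32)&(h[...,1]>110)&np.all((X>(.5,0,.07))&(X<(.75,.3,.25)),-1)
nn,l,st,ce=cv2.connectedComponentsWithStats(g.astype(np.uint8))
for i in range(1,nn):
    if st[i,4]>4: print(ce[i],st[i,4],X[l==i].mean(0))
E
```

```text
[0.61455622 0.13991669 0.13154701] [ 7.01957023e-01  7.12216179e-01 -2.84866163e-04  2.09086190e-03]
[249.86538462 125.63461538] 52 [0.63579905 0.1555645  0.2236098 ]
[249.32142857 165.78571429] 28 [0.60581786 0.21023001 0.15404647]
```

View pics/g2.png

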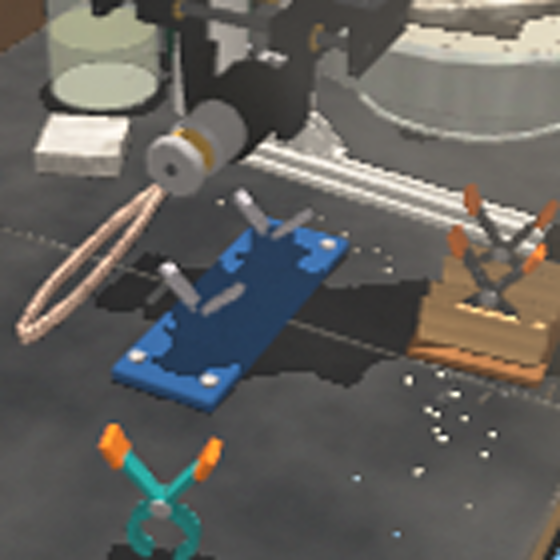

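The side view shows the level roller's end face at (172,167), and the V tips at (165,268)/(243,288) near and (240,196)/(308,213) far.

```bash
python3 - <<'E'
from h import *
np.set_printoptions(precision=4,suppress=True)
S=lambda x,y:(200+(x+.5)/4-.5,130+(y+.5)/4-.5)
e=ray('side',*S(172,167),.1445);print('end',e)
for p in((164,268),(243,288),(240,195),(308,212)):print(ray('side',*S(*p),.058))
q=np.load('s2.npz');h=cv2.cvtColor(q['p'],cv2.COLOR_RGB2HSV)
# saddle tip depth points
X=cloud('side',q['d']);m=(h[...,1]<60)&np.all((X>(.55,.05,.035))&(X<(.68,.26,.07)),-1)
nn,l,st,ce=cv2.connectedComponentsWithStats(m.astype(np.uint8))
for i in range(1,nn):
    if st[i,4]>3: print(ce[i],st[i,4],X[l==i].mean(0),X[l==i].min(0),X[l==i].max(0))
q=np.load('t0.npz');h=cv2.cvtColor(q['p'],cv2.COLOR_RGB2HSV);X=cloud('top',q['d']);m=(h[...,1]<90)&np.all((X>(.57,.05,.02))&(X<(.66,.26,.07)),-1)
nn,l,st,ce=cv2.connectedComponentsWithStats(m.astype(np.uint8))
for i in range(1,nn):
    if st[i,4]>3: print('top',ce[i],st[i,4],X[l==i].mean(0),[ray('top',*ce[i],.045)])
E
```

```text
end [0.6146 0.2248 0.1445]
[0.6347 0.2039 0.058 ]
[0.5828 0.1991 0.058 ]
[0.6359 0.106  0.058 ]
[0.5874 0.1031 0.058 ]
[262.5476 182.4048] 42 [0.6272 0.1055 0.0479] [0.6156 0.0991 0.0364] [0.6395 0.1096 0.0578]
[273.2414 185.2069] 29 [0.5956 0.1057 0.049 ] [0.5846 0.0989 0.0357] [0.6104 0.1093 0.0593]
[244.5833 200.5625] 48 [0.6253 0.2013 0.0481] [0.6143 0.1945 0.0361] [0.6365 0.2069 0.0591]
[255.3636 204.1818] 33 [0.595  0.2018 0.0481] [0.5834 0.1951 0.0357] [0.6091 0.2053 0.0591]
top [248.3061 186.0612] 49 [0.6175 0.1985 0.0494] [array([0.618 , 0.1986, 0.045 ])]
top [278.9615 181.8462] 26 [0.6324 0.1025 0.05  ] [array([0.6331, 0.1023, 0.045 ])]
top [279. 191.] 21 [0.6033 0.102  0.0523] [array([0.6041, 0.1018, 0.045 ])]
```

step_arm:
  increments:
    - [[0,0.3,-0.5],[0,0,0]]
    - [[0,0.3,-1],[0,0,0]]
    - [[0,0,-1],[0,0,0]]
    - [[0,0,-1],[0,0,0]]
    - [[0,0,-1],[0,0,0]]
    - [[0,0,-1],[0,0,0]]
    - [[0,0,-0.8],[0,0,0]]
    - [[0,0,0],[0,0,0]]
    - [[0,0,0],[0,0,0]]
    - [[0,0,0],[0,0,0]]

```text
clock: 7.3
tool_pos: [0.6119, 0.1514, 0.0689]
eef_rot: [0.7, 0.715, 0.001, 0.0]
contact_force: [-0.7, -0.4, -3.9]
opening: 0.533
finger_force: 40.0
```

```bash
python3 - <<'E'
from h import *
b,e=snap('side','s3'); print(r.get_state()['tool_pos'],r.get_state()['eef_rot'])
B=cv2.resize(b[140:220,220:320,::-1],(750,600),interpolation=cv2.INTER_CUBIC)
cv2.imwrite('pics/g3.png',B)
E
```

```text
[0.61196898 0.15132439 0.06900867] [6.99549438e-01 7.14583939e-01 5.46808687e-04 2.79427168e-04]
```

View pics/g3.png

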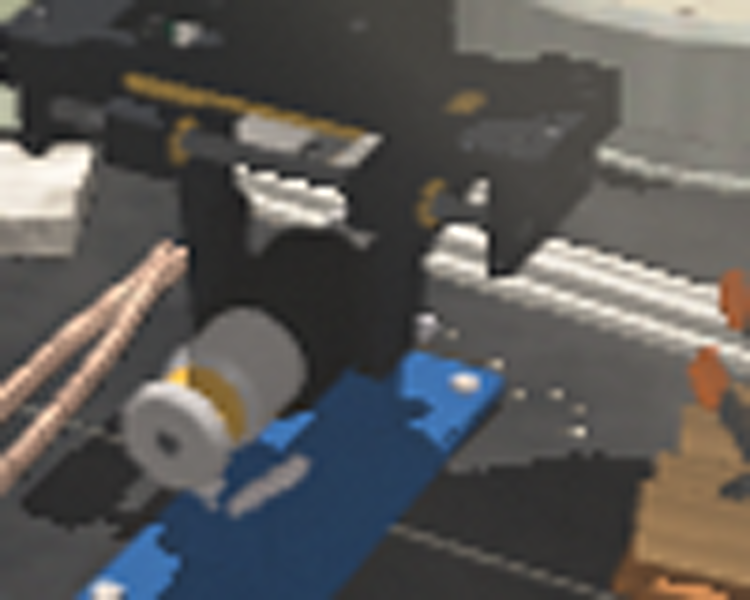

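The roller end face is at (168,440) just above the near saddle, whose right arm spans (232,505)–(305,465).

```bash
python3 - <<'E'
from h import *
np.set_printoptions(precision=4,suppress=True)
S=lambda x,y:(220+(x+.5)/7.5-.5,140+(y+.5)/7.5-.5)
print(ray('side',*S(168,440),.0816),ray('side',*S(303,463),.058))
q=np.load('s3.npz');X=cloud('side',q['d']);u,v=map(int,S(185,455));print(X[v-1:v+2,u-1:u+2].reshape(-1,3).mean(0))
E
```

```text
[0.6099 0.2377 0.0816] [0.5843 0.1984 0.058 ]
[0.6037 0.2393 0.0797]
```

step_arm:
  increments:
    - [[0.15,-0.35,0],[0,0,0]]
    - [[0,-0.3,0],[0,0,0]]
    - [[0,0,-0.5],[0,0,0]]
    - [[0,0,-0.5],[0,0,0]]
    - [[0,0,-0.5],[0,0,0]]
    - [[0,0,-0.3],[0,0,0]]
    - [[0,0,-0.1],[0,0,0]]
    - [[0,0,0],[0,0,0]]
    - [[0,0,0],[0,0,0]]
    - [[0,0,0],[0,0,0]]

```text
clock: 8.35
tool_pos: [0.6132, 0.1448, 0.0496]
eef_rot: [0.7, 0.715, 0.0, 0.0]
contact_force: [-0.2, 0.2, -3.9]
opening: 0.537
finger_force: 40.0
```

step_arm:
  increments:
    - [[0,0,-0.1],[0,0,0]]
    - [[0,0,-0.1],[0,0,0]]
    - [[0,0,-0.1],[0,0,0]]
    - [[0,0,0],[0,0,0]]
    - [[0,0,0],[0,0,0]]
    - [[0,0,0],[0,0,0]]
    - [[0,0,0],[0,0,0]]
    - [[0,0,0],[0,0,0]]
    - [[0,0,0],[0,0,0]]
    - [[0,0,0],[0,0,0]]

```text
clock: 9.35
tool_pos: [0.6139, 0.1448, 0.0473]
eef_rot: [0.699, 0.715, 0.001, 0.001]
contact_force: [-0.1, -0.8, 6.5]
opening: 0.534
finger_force: 40.0
```

step_arm:
  increments:
    - [[0,0,0],[0,0,0]]
    - [[0,0,0],[0,0,0]]
    - [[0,0,0],[0,0,0]]
    - [[0,0,0],[0,0,0]]
    - [[0,0,2],[0,0,0]]
    - [[0,0,3],[0,0,0]]
    - [[0,0,3],[0,0,0]]
    - [[0,0,3],[0,0,0]]
    - [[-1,0,2],[0,0,0]]
    - [[-3,0,0],[0,0,0]]
  fingers: 0.9

```text
clock: 10.35
tool_pos: [0.5767, 0.1456, 0.1793]
eef_rot: [0.7, 0.714, 0.004, 0.002]
contact_force: [-0.3, 0.4, 0.3]
opening: 0.902
finger_force: 0.0
```

step_arm:
  increments:
    - [[-4,-1,0],[0,0,1]]
    - [[-4,-1,0],[0,0,1]]
    - [[-3,-1,0],[0,0,1]]
    - [[0,0,0],[0,0,1]]
    - [[0,0,0],[0,0,1]]
    - [[0,0,0],[0,0,0]]
    - [[0,0,0],[0,0,0]]
    - [[0,0,0],[0,0,0]]
    - [[0,0,0],[0,0,0]]
    - [[0,0,0],[0,0,0]]

```text
clock: 11.35
tool_pos: [0.4632, 0.1148, 0.1763]
eef_rot: [0.668, 0.744, 0.0, -0.0]
contact_force: [0.5, -0.7, 0.8]
opening: 0.902
finger_force: 0.0
```

```bash
python3 - <<'E'
from h import *
np.set_printoptions(precision=4,suppress=True)
a,d=snap('top','t4');b,e=snap('side','s4'); print(r.get_state()['tool_pos'],r.get_state()['eef_rot'])
A=cv2.resize(a[160:260,235:335,::-1],(400,400),interpolation=cv2.INTER_CUBIC)
B=cv2.resize(b[150:250,225:325,::-1],(400,400),interpolation=cv2.INTER_CUBIC)
cv2.imwrite('pics/g4.png',np.hstack([A,B]))
for nm,I,D in(('top',a,d),('side',b,e)):
    X=cloud(nm,D);h=cv2.cvtColor(I,cv2.COLOR_RGB2HSV)
    g=(h[...,0]>=15)&(h[...,0]<32)&(h[...,1]>110)&np.all((X>(.55,.05,.05))&(X<(.67,.26,.1)),-1)
    nn,l,st,ce=cv2.connectedComponentsWithStats(g.astype(np.uint8))
    for i in range(1,nn):
        if st[i,4]>4: print(nm,'groove',ce[i],st[i,4],X[l==i].mean(0))
    m=(h[...,2]<60)&np.all((X>(.57,.09,.06))&(X<(.66,.21,.1)),-1); print(nm,'drum',m.sum(),X[m].mean(0),X[m].min(0),X[m].max(0))
E
```

```text
[0.4631 0.1148 0.1764] [ 0.6677  0.7444  0.     -0.    ]
top groove [242.5    186.2667] 30 [0.6137 0.2156 0.0732]
top groove [283.4483 186.3793] 29 [0.6155 0.0892 0.0739]
top drum 196 [0.6128 0.1533 0.0814] [0.5939 0.1304 0.0621] [0.6341 0.1741 0.0931]
side groove [272.5  174.15] 20 [0.6062 0.0906 0.0716]
side groove [248.8056 198.0278] 36 [0.6043 0.2166 0.0716]
side drum 132 [0.5973 0.1629 0.0732] [0.587  0.1347 0.0608] [0.6324 0.1798 0.0836]
```

View pics/g4.png

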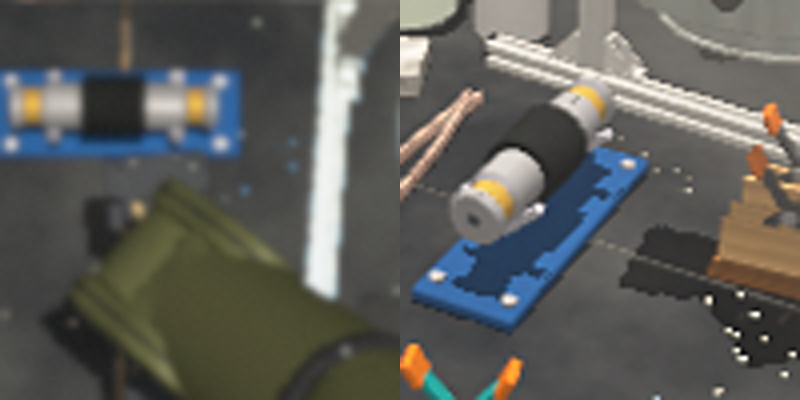

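The roller is seated and centred: top-view grooves at g4 (32,105) and (200,105), saddles at (54) and (177), midpoints agree. Next I pick up the first ring.

step_arm:
  increments:
    - [[0.1,0.1,-1],[0,0,0]]
    - [[0,0,-2],[0,0,0]]
    - [[0,0,-2],[0,0,0]]
    - [[0,0,-2],[0,0,0]]
    - [[0,0,-2],[0,0,0]]
    - [[0,0,-1.5],[0,0,0]]
    - [[0,0,-1.2],[0,0,0]]
    - [[0,0,0],[0,0,0]]
    - [[0,0,0],[0,0,0]]
    - [[0,0,0],[0,0,0]]
  fingers: 1

```text
clock: 12.45
tool_pos: [0.4643, 0.1159, 0.0598]
eef_rot: [0.668, 0.744, 0.0, 0.0]
contact_force: [-0.4, -0.7, 0.5]
opening: 0.999
finger_force: 0.0
```

step_arm:
  increments:
    - [[0,0,0],[0,0,0]]
    - [[0,0,0],[0,0,0]]
    - [[0,0,0],[0,0,0]]
    - [[0,0,0],[0,0,0]]
    - [[0,0,0],[0,0,0]]
    - [[0,0,0],[0,0,0]]
    - [[0,0,0],[0,0,0]]
    - [[0,0,0],[0,0,0]]
    - [[0,0,0],[0,0,0]]
    - [[0,0,0],[0,0,0]]
  fingers: 0
  grip_force: 25

```text
clock: 13.45
tool_pos: [0.4655, 0.1161, 0.0604]
eef_rot: [0.668, 0.744, 0.002, 0.001]
contact_force: [0.6, -0.6, 6.9]
opening: 0.285
finger_force: 23.7
```

step_arm:
  increments:
    - [[0,0,0.2],[0,0,0]]
    - [[0,0,0.2],[0,0,0]]
    - [[0,0,0.2],[0,0,0]]
    - [[0,0,0],[0,0,0]]
    - [[0,0,0],[0,0,0]]
    - [[0,0,0],[0,0,0]]
    - [[0,0,0],[0,0,0]]
    - [[0,0,0],[0,0,0]]
    - [[0,0,0],[0,0,0]]
    - [[0,0,0],[0,0,0]]

```text
clock: 14.45
tool_pos: [0.4641, 0.1157, 0.0654]
eef_rot: [0.668, 0.744, 0.0, 0.0]
contact_force: [1.3, 0.3, 1.2]
opening: 0.281
finger_force: 23.8
```

step_arm:
  increments:
    - [[0,0,0.5],[0,0,0]]
    - [[0,0,1],[0,0,0]]
    - [[0,0,1.5],[0,0,0]]
    - [[0,0,1.5],[0,0,0]]
    - [[0,0,1.5],[0,0,0]]
    - [[0,0,1.5],[0,0,0]]
    - [[0,0,1.5],[0,0,0]]
    - [[0,0,0],[0,0,0]]
    - [[0,0,0],[0,0,0]]
    - [[0,0,0],[0,0,0]]

```text
clock: 15.45
tool_pos: [0.4634, 0.1153, 0.1549]
eef_rot: [0.668, 0.744, -0.001, -0.0]
contact_force: [0.4, 0.1, -0.8]
opening: 0.275
finger_force: 24.2
```

```bash
python3 - <<'E'
from h import *
np.set_printoptions(precision=4,suppress=True)
b,e=snap('side','s5'); print(r.get_state()['tool_pos'],r.get_state()['eef_rot'],r.get_state()['opening'])
B=cv2.resize(b[100:220,270:390,::-1],(600,600),interpolation=cv2.INTER_CUBIC)
cv2.imwrite('pics/g5.png',B)
E
```

```text
[0.4634 0.1154 0.1548] [ 0.6676  0.7445 -0.0008 -0.0003] 0.27429138722744656
```

View pics/g5.png

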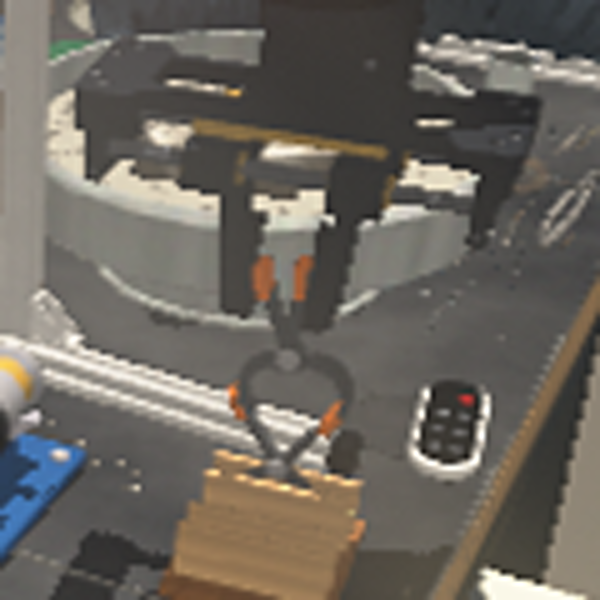

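The ring is held upright, spread, with its eyes at (262,278)/(300,276) between the pads. The opening is still creeping towards the stop, so I'll grip firmer while carrying it to the +y groove.

step_arm:
  increments:
    - [[0,0,1.5],[0,0,-1]]
    - [[1.5,1,0],[0,0,-1]]
    - [[2,1.5,0],[0,0,-1]]
    - [[2.5,1.5,0],[0,0,-1]]
    - [[2.5,1.5,0],[0,0,-1]]
    - [[2.5,1.5,0],[0,0,0]]
    - [[2,1.5,0],[0,0,0]]
    - [[1.9,1.4,0],[0,0,0]]
    - [[0,0,0],[0,0,0]]
    - [[0,0,0],[0,0,0]]
  grip_force: 45

```text
clock: 16.5
tool_pos: [0.6119, 0.2143, 0.1692]
eef_rot: [0.699, 0.715, -0.001, -0.0]
contact_force: [-0.4, 0.3, -1.7]
opening: 0.219
finger_force: 42.5
```

```bash
python3 - <<'E'
from h import *
np.set_printoptions(precision=4,suppress=True)
b,e=snap('side','s6'); s=r.get_state();print(s['tool_pos'],s['eef_rot'],s['opening'])
B=cv2.resize(b[95:215,190:310,::-1],(600,600),interpolation=cv2.INTER_CUBIC)
cv2.imwrite('pics/g6.png',B)
E
```

```text
[0.6116 0.2137 0.1694] [ 0.6994  0.7147 -0.0015 -0.0002] 0.22380023174519517
```

View pics/g6.png

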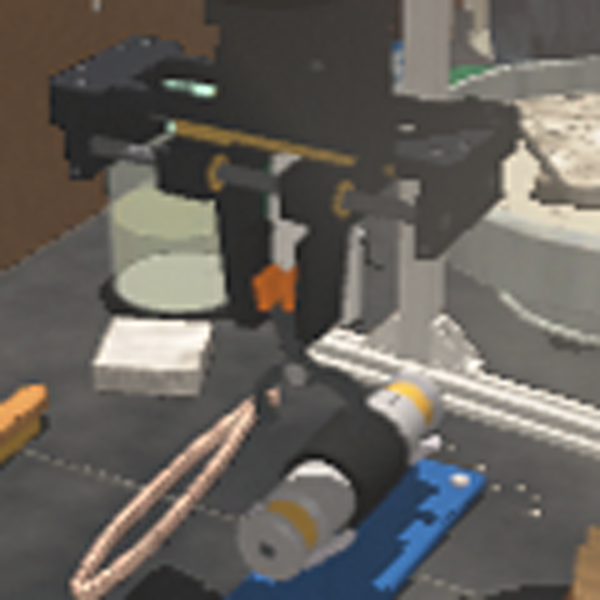

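The ring is spread over the +y groove, with the eyes at (275,286), the pivot at (295,372) and the groove at (293,520). Lowering now.

step_arm:
  increments:
    - [[0.1,0.1,-0.5],[0,0,0]]
    - [[0,0,-0.7],[0,0,0]]
    - [[0,0,-0.7],[0,0,0]]
    - [[0,0,-0.7],[0,0,0]]
    - [[0,0,-0.6],[0,0,0]]
    - [[0,0,-0.5],[0,0,0]]
    - [[0,0,-0.5],[0,0,0]]
    - [[0,0,-0.4],[0,0,0]]
    - [[0,0,0],[0,0,0]]
    - [[0,0,0],[0,0,0]]

```text
clock: 17.55
tool_pos: [0.6141, 0.2157, 0.1245]
eef_rot: [0.7, 0.715, 0.0, 0.0]
contact_force: [0.9, 0.4, -0.5]
opening: 0.216
finger_force: 42.5
```

step_arm:
  increments:
    - [[-0.1,-0.1,-0.3],[0,0,0]]
    - [[0,0,-0.4],[0,0,0]]
    - [[0,0,-0.4],[0,0,0]]
    - [[0,0,-0.3],[0,0,0]]
    - [[0,0,-0.3],[0,0,0]]
    - [[0,0,-0.3],[0,0,0]]
    - [[0,0,-0.2],[0,0,0]]
    - [[0,0,0],[0,0,0]]
    - [[0,0,0],[0,0,0]]
    - [[0,0,0],[0,0,0]]

```text
clock: 18.55
tool_pos: [0.612, 0.2144, 0.102]
eef_rot: [0.699, 0.715, -0.001, -0.0]
contact_force: [1.6, -0.4, -2.2]
opening: 0.213
finger_force: 43.1
```

step_arm:
  increments:
    - [[0,0,0],[0,0,0]]
    - [[0,0,0],[0,0,0]]
    - [[0,0,0],[0,0,0]]
    - [[0,0,0],[0,0,0]]
    - [[0,0,0],[0,0,0]]
    - [[0,0,0],[0,0,0]]
    - [[0,0,0],[0,0,0]]
    - [[0,0,1],[0,0,0]]
    - [[0,0,2],[0,0,0]]
    - [[0,0,3],[0,0,0]]
  fingers: 1
  grip_force: 25

```text
clock: 19.55
tool_pos: [0.6121, 0.2142, 0.1625]
eef_rot: [0.699, 0.715, -0.001, -0.001]
contact_force: [0.2, 0.2, -0.1]
opening: 0.997
finger_force: 0.0
```

step_arm:
  increments:
    - [[0,0,2],[0,0,0]]
    - [[-3,-2,1],[0,0,1]]
    - [[-4,-4,0],[0,0,1]]
    - [[-4,-4,0],[0,0,1]]
    - [[-3,-3,0],[0,0,1]]
    - [[0,-1.8,0],[0,0,1]]
    - [[0,0,0],[0,0,0]]
    - [[0,0,0],[0,0,0]]
    - [[0,0,0],[0,0,0]]
    - [[0,0,0],[0,0,0]]

```text
clock: 20.55
tool_pos: [0.483, 0.0777, 0.1926]
eef_rot: [0.667, 0.745, 0.001, -0.0]
contact_force: [0.8, 0.5, 0.5]
opening: 1.004
finger_force: 0.0
```

```bash
python3 - <<'E'
from h import *
np.set_printoptions(precision=4,suppress=True)
a,d=snap('top','t7');b,e=snap('side','s7'); s=r.get_state();print(s['tool_pos'],s['eef_rot'],s['opening'])
A=cv2.resize(a[160:220,225:305,::-1],(400,300),interpolation=cv2.INTER_CUBIC)
B=cv2.resize(b[140:220,220:300,::-1],(400,400),interpolation=cv2.INTER_CUBIC)
cv2.imwrite('pics/g7.png',np.hstack([cv2.copyMakeBorder(A,0,100,0,0,0),B]))
E
```

```text
[0.4826 0.0771 0.1924] [ 0.6672  0.7449  0.0004 -0.0001] 1.0017345786225078
```

View pics/g7.png

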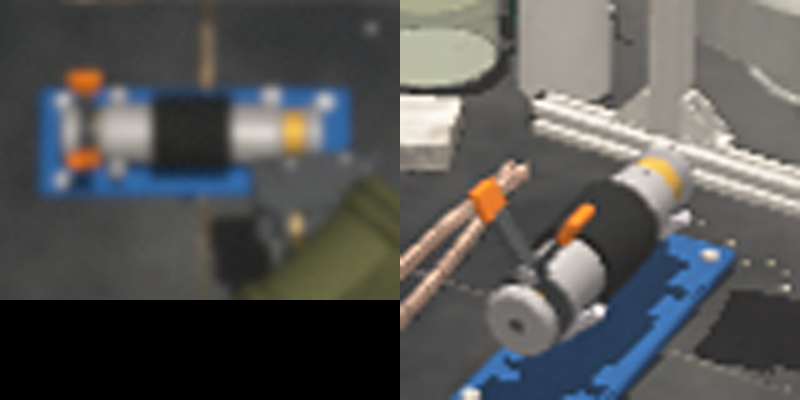

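Ring 1 sits upright and closed in the +y groove (eyes at top (85,80)/(85,158), ring at side (540,290)). The roller is still centred within about 2 mm. Now the second ring.

step_arm:
  increments:
    - [[-0.6,-0.6,-1],[0,0,0]]
    - [[-0.6,-0.5,-2],[0,0,0]]
    - [[0,0,-2],[0,0,0]]
    - [[0,0,-2],[0,0,0]]
    - [[0,0,-2],[0,0,0]]
    - [[0,0,-2],[0,0,0]]
    - [[0,0,-1.5],[0,0,0]]
    - [[0,0,-0.7],[0,0,0]]
    - [[0,0,0],[0,0,0]]
    - [[0,0,0],[0,0,0]]

```text
clock: 21.65
tool_pos: [0.4706, 0.0653, 0.0607]
eef_rot: [0.668, 0.745, 0.0, 0.0]
contact_force: [-0.9, -0.5, 0.1]
opening: 1.003
finger_force: 0.0
```

```bash
python3 - <<'E'
from h import *
np.set_printoptions(precision=4,suppress=True)
for tag in('t4','t7'):
    q=np.load(tag+'.npz');X=cloud('top',q['d']);h=cv2.cvtColor(q['p'],cv2.COLOR_RGB2HSV)
    g=(h[...,0]>=15)&(h[...,0]<32)&(h[...,1]>110)&np.all((X>(.55,.05,.05))&(X<(.67,.26,.1)),-1)
    nn,l,st,ce=cv2.connectedComponentsWithStats(g.astype(np.uint8))
    for i in range(1,nn):
        if st[i,4]>4: print(tag,'groove',ce[i],st[i,4],X[l==i].mean(0))
    m=(h[...,2]<60)&np.all((X>(.57,.115,.075))&(X<(.66,.19,.1)),-1); print('drum',m.sum(),X[m].mean(0))
E
```

```text
t4 groove [242.5    186.2667] 30 [0.6137 0.2156 0.0732]
t4 groove [283.4483 186.3793] 29 [0.6155 0.0892 0.0739]
drum 167 [0.6157 0.1534 0.0836]
t7 groove [283.4483 186.3793] 29 [0.6155 0.0892 0.0737]
drum 163 [0.6158 0.1533 0.0834]
```

step_arm:
  increments:
    - [[0,0,0],[0,0,0]]
    - [[0,0,0],[0,0,0]]
    - [[0,0,0],[0,0,0]]
    - [[0,0,0],[0,0,0]]
    - [[0,0,0],[0,0,0]]
    - [[0,0,0],[0,0,0]]
    - [[0,0,0],[0,0,0]]
    - [[0,0,0],[0,0,0]]
    - [[0,0,0],[0,0,0]]
    - [[0,0,0],[0,0,0]]
  fingers: 0
  grip_force: 45

```text
clock: 22.65
tool_pos: [0.4718, 0.0652, 0.0613]
eef_rot: [0.668, 0.744, 0.001, 0.001]
contact_force: [1.4, -0.4, 6.9]
opening: 0.215
finger_force: 42.4
```

step_arm:
  increments:
    - [[0,0,0.5],[0,0,0]]
    - [[0,0,1],[0,0,0]]
    - [[0,0,1.5],[0,0,0]]
    - [[0,0,1.5],[0,0,0]]
    - [[0,0,1.5],[0,0,0]]
    - [[0,0,1.5],[0,0,0]]
    - [[0,0,1.5],[0,0,0]]
    - [[0,0,1.5],[0,0,0]]
    - [[0,0,0.4],[0,0,0]]
    - [[0,0,0],[0,0,0]]

```text
clock: 23.65
tool_pos: [0.4703, 0.0648, 0.1697]
eef_rot: [0.668, 0.744, 0.0, 0.0]
contact_force: [-0.1, -0.8, -1.0]
opening: 0.213
finger_force: 43.5
```

step_arm:
  increments:
    - [[0.9,0.3,0],[0,0,-1]]
    - [[2,0.3,0],[0,0,-1]]
    - [[2.5,0.3,0],[0,0,-1]]
    - [[2.5,0.3,0],[0,0,-1]]
    - [[2.5,0.3,0],[0,0,-1]]
    - [[2,0.3,0],[0,0,0]]
    - [[1.4,0.3,0],[0,0,0]]
    - [[0.6,0.2,0],[0,0,0]]
    - [[0,0,0],[0,0,0]]
    - [[0,0,0],[0,0,0]]

```text
clock: 24.65
tool_pos: [0.6134, 0.088, 0.1688]
eef_rot: [0.699, 0.715, -0.001, -0.0]
contact_force: [-0.1, -0.4, -1.4]
opening: 0.218
finger_force: 43.5
```

step_arm:
  increments:
    - [[0.1,0,-0.5],[0,0,0]]
    - [[0,0,-0.7],[0,0,0]]
    - [[0,0,-0.7],[0,0,0]]
    - [[0,0,-0.7],[0,0,0]]
    - [[0,0,-0.6],[0,0,0]]
    - [[0,0,-0.5],[0,0,0]]
    - [[0,0,-0.5],[0,0,0]]
    - [[0,0,-0.3],[0,0,0]]
    - [[0,0,0],[0,0,0]]
    - [[0,0,0],[0,0,0]]

```text
clock: 25.65
tool_pos: [0.6154, 0.0881, 0.1245]
eef_rot: [0.699, 0.715, 0.0, 0.0]
contact_force: [-0.0, -0.0, -0.7]
opening: 0.216
finger_force: 43.5
```

step_arm:
  increments:
    - [[0,0,-0.3],[0,0,0]]
    - [[0,0,-0.4],[0,0,0]]
    - [[0,0,-0.4],[0,0,0]]
    - [[0,0,-0.3],[0,0,0]]
    - [[0,0,-0.3],[0,0,0]]
    - [[0,0,-0.3],[0,0,0]]
    - [[0,0,-0.2],[0,0,0]]
    - [[0,0,0],[0,0,0]]
    - [[0,0,0],[0,0,0]]
    - [[0,0,0],[0,0,0]]

```text
clock: 26.65
tool_pos: [0.6147, 0.0878, 0.1022]
eef_rot: [0.699, 0.715, -0.001, -0.0]
contact_force: [2.4, 0.6, -2.1]
opening: 0.215
finger_force: 43.0
```

step_arm:
  increments:
    - [[0,0,0],[0,0,0]]
    - [[0,0,0],[0,0,0]]
    - [[0,0,0],[0,0,0]]
    - [[0,0,0],[0,0,0]]
    - [[0,0,0],[0,0,0]]
    - [[0,0,0],[0,0,0]]
    - [[0,0,0],[0,0,0]]
    - [[0,0,1],[0,0,0]]
    - [[0,0,2],[0,0,0]]
    - [[0,0,3],[0,0,0]]
  fingers: 1
  grip_force: 25

```text
clock: 27.65
tool_pos: [0.6143, 0.0877, 0.1625]
eef_rot: [0.699, 0.715, -0.001, -0.001]
contact_force: [-0.4, 0.1, -0.2]
opening: 1.001
finger_force: 0.0
```

step_arm:
  increments:
    - [[0,0,2],[0,0,0]]
    - [[-3,0,1],[0,0,0]]
    - [[-4,-2,0],[0,0,0]]
    - [[-4,-2,0],[0,0,0]]
    - [[-3,-2,0],[0,0,0]]
    - [[-2,-2,0],[0,0,0]]
    - [[-1,-1,0],[0,0,0]]
    - [[0,0,0],[0,0,0]]
    - [[0,0,0],[0,0,0]]
    - [[0,0,0],[0,0,0]]

```text
clock: 28.65
tool_pos: [0.4471, -0.0006, 0.1926]
eef_rot: [0.699, 0.715, 0.001, 0.0]
contact_force: [0.1, -0.0, 0.4]
opening: 1.0
finger_force: 0.0
```

```bash
python3 - <<'E'
from h import *
np.set_printoptions(precision=4,suppress=True)
a,d=snap('top','t8');b,e=snap('side','s8'); s=r.get_state();print(s['tool_pos'],s['opening'])
A=cv2.resize(a[160:220,225:305,::-1],(400,300),interpolation=cv2.INTER_CUBIC)
B=cv2.resize(b[140:220,220:300,::-1],(400,400),interpolation=cv2.INTER_CUBIC)
cv2.imwrite('pics/g8.png',np.hstack([cv2.copyMakeBorder(A,0,100,0,0,0),B]))
E
```

```text
[ 0.4465 -0.0009  0.1924] 1.0014618395405406
```

View pics/g8.png

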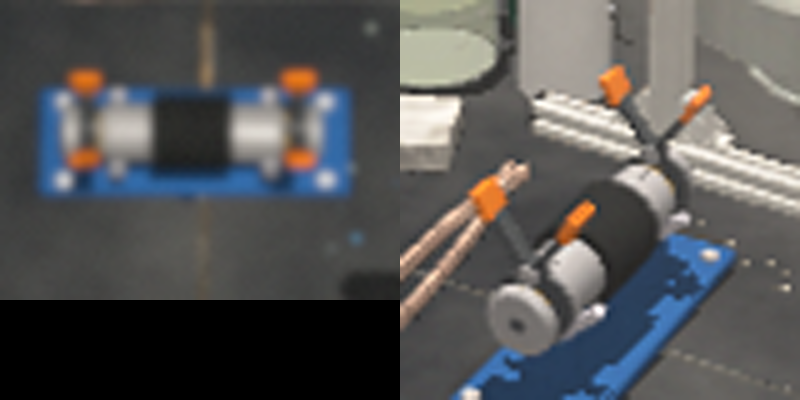

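Both rings sit closed and upright, with eyes at top (85,80)/(85,158) and (298,80)/(300,158). The roller is in the saddles and the arm is clear. Handing in.

```bash
python3 -c "
from plant import r
print(r.finish_job())"
```

```text
the job is handed in; nothing more can be done
None
```

The job is handed in (the interface returned no verdict): in the last pictures the roller rests centred in both saddles, a closed snap ring sits in each end groove, and the arm is clear. It took about 29 s of the 70 s, and nothing lying around was knowingly pushed.

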